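Wind the climate recorder and set its pens on the chart

ROBOT

A 7-joint arm with a two-finger parallel gripper is mounted at the origin on the work surface. World frame = base frame: x ahead of the robot, y to its left, z up, the work surface at z = 0. Lengths are in m, angles in rad, forces in N, time in s.
With the tool pointing down it reaches from about 0.425 to 0.875 m from the base axis. Payload 4.7 kg.
Tool frame: the origin (TCP) lies on the centre line of the jaws, within the pads' length; the fingertips stand 14 mm ahead of it and the grasp point (between the pads) lies 5 mm behind it; z points along the fingers, y is the line along which they close (so a half turn about z gives the same grasp; the last joint's range is limited). The gripper opens to 87 mm and grips with 3 to 60 N. Pads are 19 mm wide; open, the fingers measure 117 mm over their backs; the gripper's body (75 mm by 190 mm) begins 51 mm behind the grasp point.
Start: joints at [-1.265, 0.321, -0.07, 1.45, 0.023, 1.371, -0.057], TCP at [0.187, 0.623, 0.199] pointing down, gripper open.
Joint ranges: [-2.86, 2.86], [-0.3, 2.09], [-1.38, 1.24], [0.06, 2.45], [-1.56, 4.7], [0.09, 2.05], [-2.69, 2.69]. Speed limits (rad/s): [2.57, 2.57, 3.14, 3.14, 3.14, 3.14, 3.14].

INTERFACE

Orientations are given as a rotation vector (axis times angle).
In Python, from bench import * gives the robot as it stands.
- The arm moves only by the shell command python3 -m jog 'ROWS' [FORCE]. ROWS is JSON, a list of rows, each an object of numbers: "claw": the finger opening in mm, from 0 to 87; "dx", "dy", "dz": the shift along the tool's x, y, z in mm; "spin": the turn about the tool's z in degrees. In form: [{"claw": .., "dx": .., "dy": .., "dz": .., "spin": ..}, ...]. A call has 1 to 20 rows; each row is the pose to reach, as a shift and turn from the pose commanded when the call began, along the tool's axes at that moment; what a row does not reach only later rows make up. A row lasts 1/12 s, in which the tool goes at most 41.7 mm and 7.16 degrees, less where a joint would pass 70% of its speed; a pose out of reach is approached as far as the arm can. A call with a gripper value outside its range is refused whole. The fingers move at their own pace and stop on an object; FORCE is the grip in N (left out, the last holds). Time passes only in rows, so rows that repeat a pose let the fingers close. It gives the time, the measured TCP pose, the force, the opening and the grip force at its end, in the units of the state.
- get_state(): the state, without advancing time (a new reading comes with each control period).
- get_image(name): name is "scene" or "top" or "wrist"; returns a dict with "frame" (384x512x3 uint8, red, green, blue), "depth" (384x512 float32, m along the optical axis (not along the pixel's ray), 0 where there is no reading), "K" (3x3 intrinsics, pixels), "distortion" ([k1, k2, p1, p2, k3] as OpenCV has them; the pictures are not rectified), "T" (4x4, takes a point from camera to world coordinates); the wrist camera has in their place "mount" (4x4, takes a point from camera to tool coordinates, whose origin is the TCP and whose axes are the flange's). Camera axes: x right, y down, z forward; pixel columns grow to the right and rows downward; lengths in m; the calibration is good to about 2 mm. A picture is of the moment at which its call begins: read the wrist's pose just before it.
- close_job(): hands the job in; it is judged then, once.
The state is a dict: "time": time; "joint_positions": joint angles; "qd": joint speeds; "joint_torque": joint torques, N m; "position": TCP position; "tool_rot": TCP orientation; "ft_force": force on the tool from outside, world axes, zero at the start; "torque": the same for the moment, N m; "grip_width": opening from 0.0 (shut) to 1.0 (fully open); "grip_force": force on a finger pad.
Only numpy, scipy, OpenCV 4.12 (cv2) and the standard library are available. Lean on these libraries where they do the work, as an engineer would, in place of code of your own. Each camera call takes 0.05 s, during which the arm holds its last target. There are 200 camera calls.

TASK

The drum recorder that logs the climate beside the drying casts has just had a fresh chart. Wind its clock with the butterfly key on top of the drum, clockwise, until the spring is fully tight; only then ease the pen-lifter lever gently all the way over to its stop on the drum's side so that the pens lie on the chart. Keep off the thin pen arms and leave the other things on the bench where they are.

Things in the scene. Friction and masses are not known exactly. Their poses are not given: they have to be found in the camera images.
- recorder: Drum climate recorder, clear hood taken off; does not slide. Grey base 150 mm (x) by 300 mm (y), deck 26 mm above the bench. Origin: centre of the base at bench level; x points from its front (lever side) to its back, y along it towards the drum, z up. The pillar of the pen arms and the sensor bracket (116 mm high) stand at the other end.
- key_bow (a point): Centre of the flat bow (wings) of the brass butterfly key standing on the drum's axis, 157 mm above the bench, 29 mm above the drum's top. The bow is 34 mm wide (this point's x axis), 8 mm thick (its y axis) and 22 mm high; it can be gripped across its thickness. The point and its axes turn with the key.
- key (a joint): Winding of the key, rad: 0 run down, 12.0 fully tight, at a hard stop; starts at 5.6 to 7.2, so 4.8 to 6.4 rad are wanted, in several grips. Clockwise seen from above winds (value rises). Takes 0.10 to 0.13 N m, rising with the spring; it stays where it is let go, but can be turned back, which loses winding. Key yaw in the recorder's frame = minus this value.
- pen_lever (a joint): Swing of the steel pen-lifter lever, rad: 0 = pens lifted off the chart, 1.0 = at its stop, pens lying on the chart; starts at 0 to 0.15. Clockwise seen from above as the value rises: its handle moves along the recorder's front towards the drum's end. Needs about 1 N at the handle, stays where it is left. At value v the bar points from the pivot at angle pi + 0.5 - v in the recorder's frame.
- lever_handle (a point): Middle of the lever's upright black round handle, 16 mm in diameter and 30 mm high, 66 to 96 mm above the bench, on an 8 mm post; it stands outside the front edge of the base, 95 mm from the lever's pivot. The steel lever bar runs 39 mm above the bench below it.
- lever_pivot (a point): Upright axis of the pen-lifter lever, at x = -33 mm, y = -30 mm in the recorder's frame.
- pen_arms: Two thin steel pen arms, 160 mm long, 54 and 95 mm above the bench, swinging together about the brass pillar at x = -40 mm, y = -85 mm of the recorder (origin there, at bench level), along the recorder's front to the front of the drum; moved by the lever. Delicate: not to be touched.
- ink_bottle: Small ink bottle, 32 mm across, 50 mm high, behind the recorder; origin under its centre. Bystander.
- relief_tile: Plaster tile with a colonnade in relief, 85 by 115 by 20 mm; origin under its centre. Bystander.
- plaster_hand: Plaster cast of a child's raised hand, 68 mm across its foot, 163 mm high; origin under its foot. Bystander.
- brush: Brush with a wooden handle, 190 mm long, lying along its x axis. Bystander.
- drum_top (a point): Centre of the drum's flat top, 128 mm above the bench, at x = 0, y = +75 mm of the recorder. The upright paper-covered drum is 93 mm across (101 mm at its lower flange).

How it is judged:
On the way, in this order (a step that is already met when the one before it is completed fails the run):
1. the key is wound fully tight while the pens are still lifted off (value of joint key above 11.6 rad and value of joint pen_lever below 0.35 rad), for 0.1 s.
2. the pen lever is swung over to its stop (value of joint pen_lever above 0.92 rad), for 0.2 s.
At the end, for the whole second after the job is handed in: The key stands wound to within 0.5 rad of the tight stop at 12.0 and the pen lever within 0.08 rad of its stop at 1.0 (pens on the chart) (value of joint key above 11.5 rad and value of joint pen_lever above 0.92 rad); the robot touches nothing.
It fails at once if a pen arm is touched with more than 3 N (contact force between any of the fingers, the arm and pen_arms above 3 N).
It fails at once if the pens are thrown onto the chart: the lever swings faster than 3 rad/s (velocity of joint pen_lever above 3 rad/s).
It fails at once if the lever is swung over before the key is wound tight (value of joint pen_lever above 0.6 rad and value of joint key below 11.3 rad).
It fails at once if a bystander is moved more than 30 mm (distance of any of ink_bottle, relief_tile, plaster_hand, brush from where it was at the start of the episode above 0.03 m).
It also fails if it takes over 72 s, if anything falls off the work surface, if the arm or the gripper's body presses on something with over 40 N, if the wrist force passes 120 N, or if a joint passes its speed limit or range.

## Working session

There is one attempt and no reset: what is moved stays moved. The work goes in short steps, Python scripts to look and compute and a shell command to move; the robot and the scene stay as the last step left them, time stands still between calls to the robot, and variables do not carry over. Pictures are saved under pics/ and viewed, at most 10 in all, crops included, and the job is handed in when it is done.

```bash
mkdir -p pics; ls; cat > h.py <<'E'
from bench import *
import numpy as np, cv2
from scipy.spatial.transform import Rotation as R
def T_of(im,st):
    if 'T' in im: return np.array(im['T'])
    W=np.eye(4);W[:3,:3]=R.from_rotvec(st['tool_rot']).as_matrix();W[:3,3]=st['position'];return W@np.array(im['mount'])
def ray(im,T,u,v):
    p=cv2.undistortPoints(np.array([[[u,v]]],float),np.array(im['K']),np.array(im['distortion']))[0,0]
    return T[:3,3],T[:3,:3]@np.array([p[0],p[1],1])
def atz(im,T,u,v,z):
    o,d=ray(im,T,u,v);return o+d*(z-o[2])/d[2]
def dep(im,T,u,v):
    o,d=ray(im,T,u,v);return o+d*im['depth'][int(v),int(u)]
def proj(im,T,P):
    Ti=np.linalg.inv(T);r,_=cv2.Rodrigues(Ti[:3,:3])
    return cv2.projectPoints(np.array(P,float).reshape(-1,3),r,Ti[:3,3],np.array(im['K']),np.array(im['distortion']))[0][:,0]
def cloud(im,T):
    H,W=im['depth'].shape;v,u=np.mgrid[:H,:W]
    p=cv2.undistortPoints(np.stack([u,v],-1).reshape(-1,1,2).astype(float),np.array(im['K']),np.array(im['distortion']))[:,0]
    z=im['depth'].reshape(-1);P=np.c_[p*z[:,None],z]
    return (P@T[:3,:3].T+T[:3,3]).reshape(H,W,3)
E
python3 - <<'E'
from h import *
import pickle
st=get_state();print(st)
for n in ['top','scene']:
    im=get_image(n);pickle.dump(im,open(n+'.pkl','wb'))
    cv2.imwrite(f'pics/{n}.png',cv2.resize(im['frame'][...,::-1],(768,576)))
    print(n,im.get('T'))
E
```

```text
pics
{'time': 0.0, 'joint_positions': array([-1.26490186,  0.3218343 , -0.07010317,  1.45172849,  0.02260752,
        1.37079079, -0.05687075]), 'qd': array([-2.66505935e-04,  1.51812210e-03,  2.43352768e-04, -4.37991513e-04,
       -2.38758219e-04,  1.96197475e-03,  8.43460429e-05]), 'joint_torque': array([-3.68707042e-04, -4.91285634e+01, -4.04180121e-01, -3.12533498e+01,
       -6.39615557e-02,  4.36364359e-02,  1.71364682e-04]), 'position': array([0.18684905, 0.62191271, 0.19772753]), 'tool_rot': array([-4.56573860e-01, -3.10804941e+00,  3.08603007e-03]), 'ft_force': array([-0.14352713,  0.34250259,  0.22636788]), 'torque': array([-0.00786749, -0.0194979 ,  0.00712649]), 'grip_force': 0.0, 'grip_width': 0.9962237316043187}
top [[-0.01923199 -0.99460908  0.10189653  0.41086168]
 [-0.99967617  0.01743059 -0.01853969 -0.00645579]
 [ 0.01666363 -0.10222009 -0.99462223  1.14257713]
 [ 0.          0.          0.          1.        ]]
scene [[ 0.770811    0.38039493 -0.51102847  1.00568388]
 [ 0.63688312 -0.4792336   0.60391642 -0.55367333]
 [-0.01517526 -0.79097083 -0.61166564  0.70526213]
 [ 0.          0.          0.          1.        ]]
```

View pics/top.png

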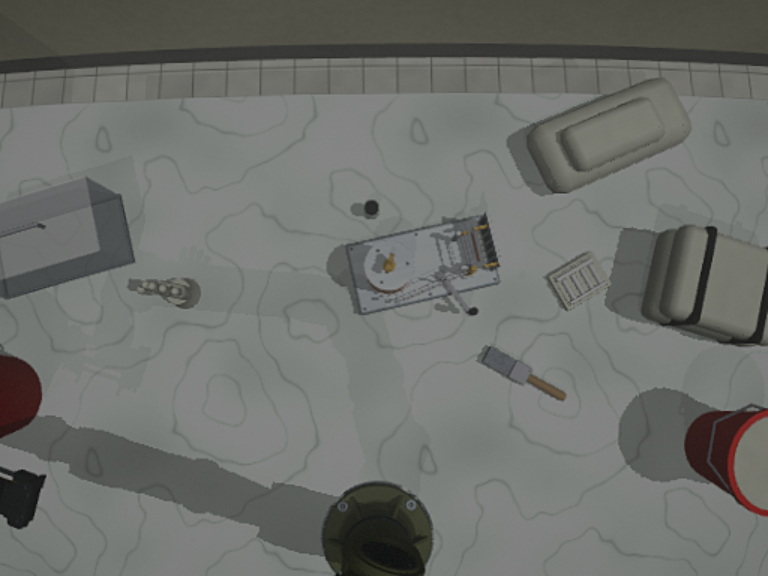

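View pics/scene.png

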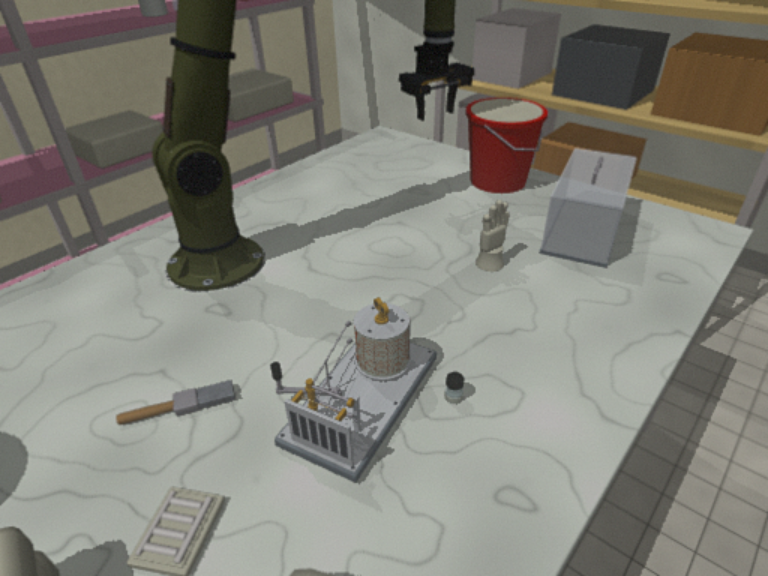

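The top view shows the recorder with the key at about (386,263) of the 768-px view, the lever handle at (472,311), and base corners near (347,243), (359,313) and (498,280). The brush lies in front of it, the bottle behind, and the hand to its left. I'll measure these more closely.

```bash
python3 - <<'E'
from h import *
import pickle
im=pickle.load(open('top.pkl','rb'));T=T_of(im,None);C=cloud(im,T)
f=im['frame'][125:225,215:350]
cv2.imwrite('pics/topc.png',cv2.resize(f[...,::-1],(800,593),interpolation=cv2.INTER_CUBIC))
s=1.5
for n,u,v,z in [('key',386,263,.157),('handle',472,311,.096),('drum',386,266,.128),('c1',347,243,.026),('c2',359,313,.026),('c3',498,282,.026)]:
    print(n,atz(im,T,u/s,v/s,z).round(4),dep(im,T,u/s,v/s).round(4))
sub=C[125:225,215:350].reshape(-1,3)
m=(abs(sub[:,2]-.128)<.006);p=sub[m];print('drumtop',len(p),p.mean(0),p.min(0),p.max(0), cv2.minEnclosingCircle(p[:,:2].astype(np.float32)))
m=(sub[:,2]>.012)
h=sub[m][:,:2].astype(np.float32)
m=(abs(sub[:,2]-.026)<.006)
r=cv2.minAreaRect(sub[m][:,:2].astype(np.float32));print(r,m.sum())
m=sub[:,2]>.14;print(sub[m].round(4))
E
```

```text
key [ 0.5488 -0.0264  0.157 ] [ 0.5523 -0.0269  0.1321]
handle [ 0.4606 -0.1928  0.096 ] [ 0.4606 -0.1929  0.0955]
drum [ 0.5472 -0.0269  0.128 ] [ 0.547  -0.0268  0.1291]
c1 [0.6107 0.0516 0.026 ] [ 0.6163  0.0532 -0.0055]
c2 [0.4642 0.0286 0.026 ] [ 0.4655  0.0294 -0.001 ]
c3 [ 0.5233 -0.2622  0.026 ] [ 0.5238 -0.2631  0.0218]
drumtop 813 [ 0.54958273 -0.03260854  0.1277748 ] [ 0.50492976 -0.07988063  0.12249424] [0.59787468 0.01378747 0.13398317] ((0.5502446293830872, -0.03244852274656296), 0.04773064702749252)
((0.5976778864860535, -0.09795871376991272), (0.2168842852115631, 0.29700610041618347), 11.93850040435791) 2919
[[ 0.4109 -0.0065  1.1426]
 [ 0.4109 -0.0065  1.1426]
 [ 0.4109 -0.0065  1.1426]
 [ 0.4109 -0.0065  1.1426]
 [ 0.4109 -0.0065  1.1426]
 [ 0.4109 -0.0065  1.1426]
 [ 0.4109 -0.0065  1.1426]
 [ 0.4109 -0.0065  1.1426]
 [ 0.4109 -0.0065  1.1426]
 [ 0.4109 -0.0065  1.1426]
 [ 0.4109 -0.0065  1.1426]
 [ 0.5649 -0.0338  0.1658]
 [ 0.5653 -0.0367  0.1634]
 [ 0.565  -0.0393  0.1652]
 [ 0.4109 -0.0065  1.1426]
 [ 0.4109 -0.0065  1.1426]
 [ 0.4109 -0.0065  1.1426]
 [ 0.4109
[... 938 characters left out ...]
 0.4109 -0.0065  1.1426]
 [ 0.5377 -0.0251  0.1644]
 [ 0.5377 -0.0279  0.1638]
 [ 0.5371 -0.0305  0.1685]
 [ 0.5387 -0.0336  0.1559]
 [ 0.4109 -0.0065  1.1426]
 [ 0.5351 -0.0251  0.163 ]
 [ 0.5346 -0.0278  0.1669]
 [ 0.5345 -0.0305  0.1669]
 [ 0.5331 -0.0252  0.157 ]
 [ 0.5327 -0.0279  0.1598]
 [ 0.532  -0.0305  0.1652]
 [ 0.4109 -0.0065  1.1426]
 [ 0.4109 -0.0065  1.1426]
 [ 0.4109 -0.0065  1.1426]
 [ 0.4109 -0.0065  1.1426]
 [ 0.4109 -0.0065  1.1426]
 [ 0.4109 -0.0065  1.1426]
 [ 0.4109 -0.0065  1.1426]
 [ 0.4109 -0.0065  1.1426]
 [ 0.4109 -0.0065  1.1426]
 [ 0.4109 -0.0065  1.1426]
 [ 0.4109 -0.0065  1.1426]
 [ 0.4109 -0.0065  1.1426]
 [ 0.4109 -0.0065  1.1426]
 [ 0.4109 -0.0065  1.1426]]
```

View pics/topc.png

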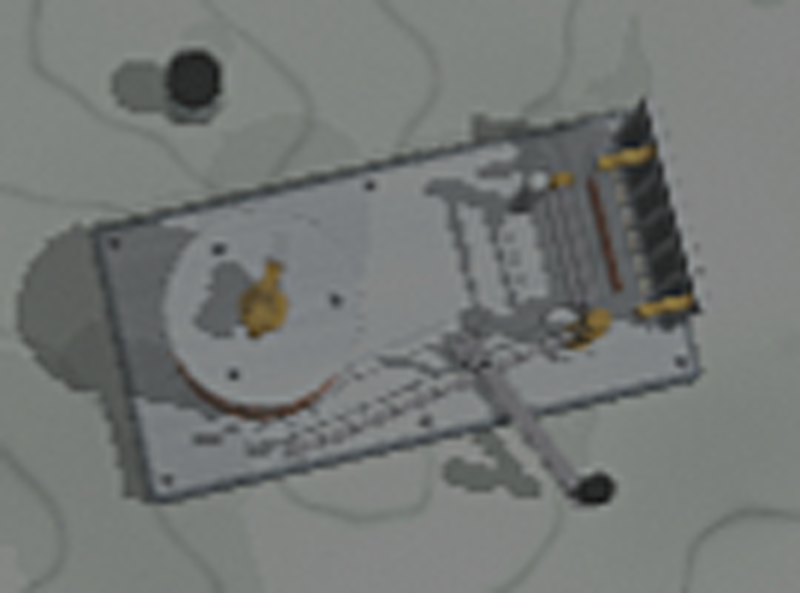

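```bash
cat >> h.py <<'E'
def toshift(P,st=None):
    st=st or get_state();M=R.from_rotvec(st['tool_rot']).as_matrix()
    return (M.T@(np.array(P)-st['position'])*1000).round(1)
def yawx(st): 
    M=R.from_rotvec(st['tool_rot']).as_matrix();return np.degrees(np.arctan2(M[1,:2],M[0,:2]))
E
python3 - <<'E'
from h import *
import pickle
im=pickle.load(open('top.pkl','rb'));T=T_of(im,None)
k=800/135
c=[atz(im,T,215+u/k-.5,125+v/k-.5,.026)[:2] for u,v in [(95,230),(640,107),(150,500),(697,378)]]
A=np.array(c);print(A.round(4))
for a,b in [(1,0),(3,2)]:
    d=A[b]-A[a];print(np.hypot(*d),np.arctan2(-d[0],d[1]))
for a,b in [(2,0),(3,1)]:
    d=A[b]-A[a];print(np.hypot(*d),np.arctan2(d[1],d[0]))
print(A.mean(0)); print(toshift([.550,-.0325,.25]),yawx(get_state()))
E
```

```text
[[ 0.6066  0.0541]
 [ 0.6688 -0.2379]
 [ 0.4635  0.0271]
 [ 0.5224 -0.2625]]
0.2986010399847664 0.2100487111627848
0.29552869919425756 0.2005984199012387
0.14554632992445402 0.18660011039090182
0.1484414053876411 0.1662593155393742
[ 0.5653449  -0.10480109]
[-536.  -522.5  -51.2] [163.28319227  73.28318463]
```

```bash
python3 -m jog '[{"dz":-40},{"dx":-26,"dy":-26,"dz":-51},{"dx":-52,"dy":-52,"dz":-51},{"dx":-80,"dy":-78,"dz":-51},{"dx":-107,"dy":-104,"dz":-51},{"dx":-134,"dy":-130,"dz":-51},{"dx":-161,"dy":-157,"dz":-51},{"dx":-188,"dy":-183,"dz":-51},{"dx":-214,"dy":-209,"dz":-51},{"dx":-241,"dy":-235,"dz":-51},{"dx":-268,"dy":-261,"dz":-51},{"dx":-295,"dy":-287,"dz":-51},{"dx":-322,"dy":-313,"dz":-51},{"dx":-348,"dy":-340,"dz":-51},{"dx":-375,"dy":-366,"dz":-51},{"dx":-402,"dy":-392,"dz":-51},{"dx":-429,"dy":-418,"dz":-51},{"dx":-456,"dy":-444,"dz":-51},{"dx":-482,"dy":-470,"dz":-51},{"dx":-509,"dy":-496,"dz":-51}]' 40 && python3 -m jog '[{"dx":-27,"dy":-26},{"dx":-27,"dy":-26},{"dx":-27,"dy":-26},{"dx":-27,"dy":-26}]'
python3 - <<'E'
from h import *
import pickle
st=get_state();im=get_image('wrist');T=T_of(im,st);pickle.dump((im,st),open('w1.pkl','wb'))
print(st['time'],st['position'],st['joint_positions'].round(3),yawx(st),im['mount'])
cv2.imwrite('pics/w1.png',cv2.resize(im['frame'][...,::-1],(768,576)))
print(proj(im,T,[.5503,-.032,.157]))
E
```

```text
0.1 [0.18687039 0.62199264 0.1978518 ] [-1.265  0.322 -0.07   1.452  0.023  1.371 -0.057] [163.28319227  73.28318463] [[ 6.14483789e-04 -9.55656671e-01 -2.94482511e-01  8.03061287e-02]
 [ 9.99999673e-01  4.32277653e-04  6.83825210e-04 -1.13246245e-03]
 [-5.26203915e-04 -2.94482835e-01  9.55656624e-01 -1.86280302e-01]
 [ 0.00000000e+00  0.00000000e+00  0.00000000e+00  1.00000000e+00]]
[[-41.95885173 496.91295059]]$[0]: bad value
```

```bash
python3 -m jog '[{"claw":87,"dx":0,"dy":0,"dz":-51,"spin":0},{"claw":87,"dx":-100,"dy":-98,"dz":-51,"spin":0},{"claw":87,"dx":-200,"dy":-195,"dz":-51,"spin":0},{"claw":87,"dx":-536,"dy":-522,"dz":-51,"spin":0},{"claw":87,"dx":-536,"dy":-522,"dz":-51,"spin":0},{"claw":87,"dx":-536,"dy":-522,"dz":-51,"spin":0},{"claw":87,"dx":-536,"dy":-522,"dz":-51,"spin":0},{"claw":87,"dx":-536,"dy":-522,"dz":-51,"spin":0},{"claw":87,"dx":-536,"dy":-522,"dz":-51,"spin":0},{"claw":87,"dx":-536,"dy":-522,"dz":-51,"spin":0},{"claw":87,"dx":-536,"dy":-522,"dz":-51,"spin":0},{"claw":87,"dx":-536,"dy":-522,"dz":-51,"spin":0},{"claw":87,"dx":-536,"dy":-522,"dz":-51,"spin":0},{"claw":87,"dx":-536,"dy":-522,"dz":-51,"spin":0},{"claw":87,"dx":-536,"dy":-522,"dz":-51,"spin":0},{"claw":87,"dx":-536,"dy":-522,"dz":-51,"spin":0},{"claw":87,"dx":-536,"dy":-522,"dz":-51,"spin":0},{"claw":87,"dx":-536,"dy":-522,"dz":-51,"spin":0},{"claw":87,"dx":-536,"dy":-522,"dz":-51,"spin":0},{"claw":87,"dx":-536,"dy":-522,"dz":-51,"spin":0}]' 40
python3 - <<'E'
from h import *
st=get_state();print(st['time'],st['position'],st['joint_positions'].round(3),yawx(st),toshift([.5503,-.032,.25]))
E
```

```text
time: 1.82
position: [0.5519, -0.0414, 0.2498]
tool_rot: [0.475, 3.103, -0.009]
ft_force: [-1.0, -0.6, 0.6]
grip_width: 1.0
grip_force: 0.0
1.8167 [ 0.55193501 -0.041389    0.24984011] [-0.56   0.094  0.629  1.638 -0.05   1.425  1.342] [162.60411503  72.60310299] [ 4.4  8.5 -0.2]
```

```bash
python3 -m jog '[{"claw":87,"dx":0,"dy":0,"dz":0,"spin":0},{"claw":87,"dx":0,"dy":0,"dz":0,"spin":0},{"claw":87,"dx":0,"dy":0,"dz":0,"spin":0}]' 
python3 - <<'E'
from h import *
import pickle
st=get_state();im=get_image('wrist');T=T_of(im,st);pickle.dump((im,st),open('w1.pkl','wb'))
print(st['time'],st['position'],yawx(st),toshift([.5503,-.032,.25]))
cv2.imwrite('pics/w1.png',cv2.resize(im['frame'][...,::-1],(768,576)))
print(proj(im,T,[.5503,-.032,.157]))
C=cloud(im,T).reshape(-1,3);ok=im['depth'].reshape(-1)>0
m=ok&(abs(C[:,2]-.166)<.006)&(np.hypot(C[:,0]-.55,C[:,1]+.033)<.03)
p=C[m][:,:2].astype(np.float32);print(m.sum(),p.mean(0),cv2.minAreaRect(p),np.degrees(np.arctan2(*np.linalg.svd(p-p.mean(0),full_matrices=False)[2][0][::-1])))
m=ok&(abs(C[:,2]-.128)<.004)&(np.hypot(C[:,0]-.55,C[:,1]+.033)<.07);print(m.sum(),cv2.minEnclosingCircle(C[m][:,:2].astype(np.float32)))
E
```

```text
time: 2.07
position: [0.5498, -0.0298, 0.2496]
tool_rot: [-0.453, -3.108, -0.001]
ft_force: [0.1, 0.5, -0.3]
grip_width: 0.998
grip_force: 0.0
2.0667 [ 0.54979549 -0.02978216  0.24959091] [163.42354927  73.42351568] [-1.2 -2.1 -0.3]
[[256.89529223 192.38092284]]
296 [ 0.54674816 -0.03260422] ((0.5475219488143921, -0.0329849049448967), (0.007989960722625256, 0.03655556961894035), 72.8318862915039) -18.371874
5052 ((0.5483496189117432, -0.0320977121591568), 0.04753071814775467)
```

View pics/w1.png

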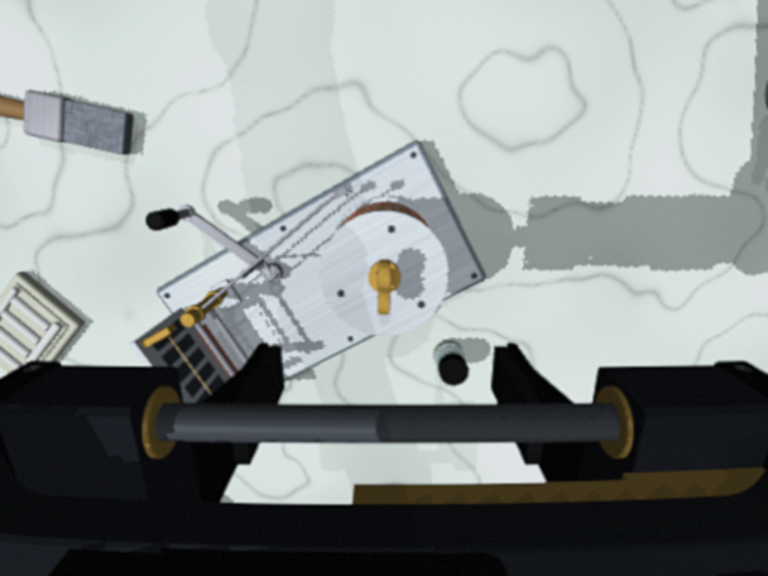

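The wrist view shows the key bow at (384,275), its wings standing vertical in the picture, which is nearly the tool's x axis. The fingers will straddle it once I move down.

```bash
python3 - <<'E'
from h import *
print(toshift([.5485,-.0325,.152]))
E
python3 -m jog '[{"claw":87,"dx":0,"dy":-3,"dz":40,"spin":2},{"claw":87,"dx":0,"dy":-3,"dz":70,"spin":2},{"claw":87,"dx":0,"dy":-3,"dz":98,"spin":2},{"claw":87,"dx":0,"dy":-3,"dz":98,"spin":2},{"claw":87,"dx":0,"dy":-3,"dz":98,"spin":2}]'
python3 - <<'E'
from h import *
st=get_state();print(yawx(st),toshift([.5485,-.0325,.152]),st['joint_positions'])
E
```

```text
[ 0.4 -3.1 97.7]
time: 2.53
position: [0.5482, -0.0332, 0.1513]
tool_rot: [-0.507, -3.098, 0.001]
ft_force: [0.6, -0.0, 0.1]
grip_width: 1.001
grip_force: 0.0
[161.40006129  71.40017102] [-0.1  0.7 -0.7] [-0.55124305  0.15005383  0.62045314  1.78603332 -0.09204857  1.2371513
  1.34049483]
```

```bash
python3 -m jog '[{"claw":0,"dx":0,"dy":0,"dz":0,"spin":0},{"claw":0,"dx":0,"dy":0,"dz":0,"spin":0},{"claw":0,"dx":0,"dy":0,"dz":0,"spin":0},{"claw":0,"dx":0,"dy":0,"dz":0,"spin":0},{"claw":0,"dx":0,"dy":0,"dz":0,"spin":0},{"claw":0,"dx":0,"dy":0,"dz":0,"spin":0},{"claw":0,"dx":0,"dy":0,"dz":0,"spin":0},{"claw":0,"dx":0,"dy":0,"dz":0,"spin":0},{"claw":0,"dx":0,"dy":0,"dz":0,"spin":0},{"claw":0,"dx":0,"dy":0,"dz":0,"spin":0},{"claw":0,"dx":0,"dy":0,"dz":0,"spin":0},{"claw":0,"dx":0,"dy":0,"dz":0,"spin":0}]' 40
python3 - <<'E'
from h import *
st=get_state();print(yawx(st),st['grip_width']*87,st['torque'])
E
```

```text
time: 3.53
position: [0.5493, -0.0345, 0.1518]
tool_rot: [-0.511, -3.1, -0.0]
ft_force: [0.8, 0.3, 0.3]
grip_width: 0.173
grip_force: 0.0
[161.28283794  71.28283792] 15.061767916609556 [-0.04215117 -0.00134025 -0.00574158]
```

```bash
python3 -m jog '[{"claw":0,"dx":0,"dy":0,"dz":0,"spin":0},{"claw":0,"dx":0,"dy":0,"dz":0,"spin":0},{"claw":0,"dx":0,"dy":0,"dz":0,"spin":0},{"claw":0,"dx":0,"dy":0,"dz":0,"spin":0},{"claw":0,"dx":0,"dy":0,"dz":0,"spin":0}]' 40
python3 - <<'E'
from h import *
st=get_state();print(yawx(st),st['grip_width']*87,st['torque'])
E
```

```text
time: 3.95
position: [0.5494, -0.0345, 0.1519]
tool_rot: [0.511, 3.1, 0.0]
ft_force: [0.7, -0.6, -0.3]
grip_width: 0.004
grip_force: 0.0
[161.27969354  71.27969373] 0.3801803319993635 [ 0.10177605 -0.02243441  0.00826829]
```

```bash
python3 - <<'E'
from h import *
a=get_image('wrist')['frame'];b=get_image('scene')['frame'][170:270,190:310]
cv2.imwrite('pics/g1.png',np.hstack([cv2.resize(a[120:360,150:390],(400,400)),cv2.resize(b,(400,400))])[...,::-1])
E
```

```text
(no output)
```

View pics/g1.png

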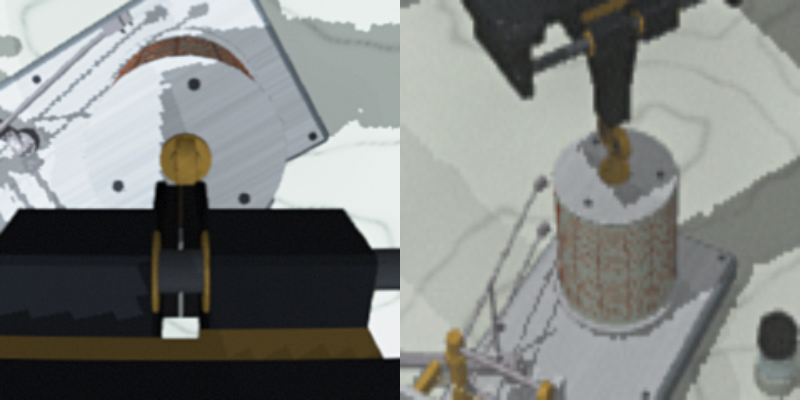

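```bash
python3 - <<'E'
from h import *
st=get_state();im=get_image('wrist');T=T_of(im,st)
M=R.from_rotvec(st['tool_rot']).as_matrix();p=st['position']
for n,P in [('tcp',p),('tip',p+M[:,2]*.014),('bow',[.5485,-.0325,.157]),('bowtop',[.5485,-.0325,.168]),('stem',[.5485,-.0325,.13])]: print(n,proj(im,T,P),np.array(P))
for u,v in [(261,215),(261,225),(261,200),(259,240),(250,235),(270,235),(230,160)]: print(u,v,dep(im,T,u,v).round(4))
im=get_image('scene');T=T_of(im,st)
for n,P in [('tcp',p),('tip',p+M[:,2]*.014),('bow',[.5485,-.0325,.157]),('bowtop',[.5485,-.0325,.168])]: print(n,proj(im,T,P))
print('finger tip px',190+612*.3-120,170+120*.25)
for u,v in [(254,207),(252,198),(251,185)]: print(u,v,dep(im,T,u,v).round(4))
E
```

```text
tcp [[259.35310209 227.82979552]] [ 0.54934581 -0.03448899  0.15188071]
tip [[259.25987126 220.36586468]] [ 0.54934673 -0.03448811  0.13788071]
bow [[261.76249178 228.86861526]] [ 0.5485 -0.0325  0.157 ]
bowtop [[261.98386023 235.70655032]] [ 0.5485 -0.0325  0.168 ]
stem [[261.30676335 214.80928534]] [ 0.5485 -0.0325  0.13  ]
261 215 [ 0.5351 -0.0287  0.167 ]
261 225 [ 0.5419 -0.0309  0.1663]
261 200 [ 0.5371 -0.0289  0.1298]
259 240 [ 0.541  -0.0321  0.1893]
250 235 [ 0.539  -0.0369  0.1835]
270 235 [ 0.5422 -0.0257  0.1847]
230 160 [ 0.5033 -0.0432  0.112 ]
tcp [[253.39353137 206.6569468 ]]
tip [[253.52762241 211.01148424]]
bow [[253.60139118 204.52121246]]
bowtop [[253.49599986 201.01793774]]
finger tip px 253.60000000000002 200.0
254 207 [ 0.5535 -0.037   0.1545]
252 198 [ 0.5551 -0.0451  0.188 ]
251 185 [ 0.5566 -0.0488  0.2288]
```

```bash
python3 - <<'E'
from h import *
import pickle
def tool(im,u,v):
    o,d=ray(im,np.array(im['mount']),u,v);return ((o+d*im['depth'][v,u])*1000).round(1)
im,st=pickle.load(open('w1.pkl','rb'))
for u in (176,182,335,340):
    print(u,[(v,*tool(im,u,v)) for v in range(224,252,4)])
im=get_image('wrist')
for u in (247,252,259,266,271): print(u,[(v,*tool(im,u,v)) for v in range(222,240,3)])
E
```

```text
176 [(224, np.float64(-89.6), np.float64(-126.6), np.float64(222.0)), (228, np.float64(9.6), np.float64(-51.7), np.float64(-22.6)), (232, np.float64(10.5), np.float64(-49.3), np.float64(-30.8)), (236, np.float64(8.6), np.float64(-49.1), np.float64(-32.2)), (240, np.float64(8.3), np.float64(-47.9), np.float64(-37.0)), (244, np.float64(8.0), np.float64(-46.7), np.float64(-41.5)), (248, np.float64(8.4), np.float64(-45.1), np.float64(-47.1))]
182 [(224, np.float64(-90.1), np.float64(-117.7), np.float64(223.3)), (228, np.float64(-96.2), np.float64(-117.8), np.float64(222.0)), (232, np.float64(8.8), np.float64(-46.9), np.float64(-26.9)), (236, np.float64(8.5), np.float64(-45.6), np.float64(-32.1)), (240, np.float64(8.2), np.float64(-44.5), np.float64(-36.7)), (244, np.float64(5.8), np.float64(-44.6), np.float64(-37.0)), (248, np.float64(4.5), np.float64(-44.1), np.float64(-39.4))]
335 [(224, np.float64(-101.7), np.float64(125.8), np.float64(251.5)), (228, np.float64(-107.7), np.float64(125.7), np.float64(249.0)), (232, np.float64(8.6), np.float64(45.7), np.float64(-26.4)), (236, np.float64
[... 1819 characters left out ...]
at64(4.1), np.float64(-16.2)), (225, np.float64(9.0), np.float64(4.1), np.float64(-16.4)), (228, np.float64(6.2), np.float64(4.2), np.float64(-14.7)), (231, np.float64(10.5), np.float64(3.8), np.float64(-29.1)), (234, np.float64(9.0), np.float64(3.8), np.float64(-30.2)), (237, np.float64(8.4), np.float64(3.7), np.float64(-32.9))]
271 [(222, np.float64(-3.8), np.float64(9.1), np.float64(20.2)), (225, np.float64(-5.9), np.float64(9.1), np.float64(19.1)), (228, np.float64(-10.3), np.float64(9.3), np.float64(23.7)), (231, np.float64(10.2), np.float64(6.8), np.float64(-28.4)), (234, np.float64(10.3), np.float64(6.6), np.float64(-32.9)), (237, np.float64(10.1), np.float64(6.4), np.float64(-36.5))]
```

The picture shows the closed fingers standing above the bow, with the brass still visible below them. Wrist depth puts the real fingertips about 22 mm behind the reported TCP, where the task says 14 mm ahead. The scene camera agrees, with tips at z≈0.174. So I'll open, go about 34 mm lower, and grip again.

```bash
python3 -m jog '[{"claw":50,"dx":0,"dy":2,"dz":0,"spin":0},{"claw":50,"dx":0,"dy":2,"dz":0,"spin":0},{"claw":50,"dx":0,"dy":2,"dz":0,"spin":0},{"claw":50,"dx":0,"dy":2,"dz":0,"spin":0},{"claw":50,"dx":0,"dy":2,"dz":0,"spin":0},{"claw":50,"dx":0,"dy":2,"dz":0,"spin":0},{"claw":50,"dx":0,"dy":2,"dz":0,"spin":0},{"claw":50,"dx":0,"dy":2,"dz":12,"spin":0},{"claw":50,"dx":0,"dy":2,"dz":24,"spin":0},{"claw":50,"dx":0,"dy":2,"dz":33,"spin":0},{"claw":50,"dx":0,"dy":2,"dz":33,"spin":0}]' 40
python3 -m jog '[{"claw":0,"dx":0,"dy":0,"dz":0,"spin":0},{"claw":0,"dx":0,"dy":0,"dz":0,"spin":0},{"claw":0,"dx":0,"dy":0,"dz":0,"spin":0},{"claw":0,"dx":0,"dy":0,"dz":0,"spin":0},{"claw":0,"dx":0,"dy":0,"dz":0,"spin":0},{"claw":0,"dx":0,"dy":0,"dz":0,"spin":0},{"claw":0,"dx":0,"dy":0,"dz":0,"spin":0},{"claw":0,"dx":0,"dy":0,"dz":0,"spin":0},{"claw":0,"dx":0,"dy":0,"dz":0,"spin":0},{"claw":0,"dx":0,"dy":0,"dz":0,"spin":0}]' 40
python3 - <<'E'
from h import *
st=get_state();print(yawx(st),st['grip_width']*87,st['torque'],st['joint_positions'][6])
E
```

```text
time: 5.12
position: [0.5478, -0.0325, 0.1157]
tool_rot: [-0.51, -3.095, 0.002]
ft_force: [-0.2, -0.8, -0.5]
grip_width: 0.573
grip_force: 0.0
time: 5.95
position: [0.5501, -0.0323, 0.119]
tool_rot: [0.51, 3.1, 0.001]
ft_force: [0.5, 0.7, 1.2]
grip_width: 0.088
grip_force: 40.0
[161.30325024  71.30325693] 7.681263391033598 [ 0.05818498 -0.02394765  0.09381003] 1.3551677060414353
```

Gripped at 8 mm. Now winding.

```bash
python3 -m jog '[{"claw":0,"dx":0,"dy":0,"dz":0,"spin":5},{"claw":0,"dx":0,"dy":0,"dz":0,"spin":11},{"claw":0,"dx":0,"dy":0,"dz":0,"spin":17},{"claw":0,"dx":0,"dy":0,"dz":0,"spin":23},{"claw":0,"dx":0,"dy":0,"dz":0,"spin":29},{"claw":0,"dx":0,"dy":0,"dz":0,"spin":35},{"claw":0,"dx":0,"dy":0,"dz":0,"spin":40},{"claw":0,"dx":0,"dy":0,"dz":0,"spin":40}]'
python3 - <<'E'
from h import *
st=get_state();print(yawx(st),st['grip_width']*87,st['torque'],st['joint_positions'])
E
```

```text
time: 6.62
position: [0.5491, -0.0337, 0.119]
tool_rot: [-1.544, -2.735, 0.003]
ft_force: [-3.8, -2.6, 4.2]
grip_width: 0.091
grip_force: 40.0
[121.1135925   31.11359772] 7.943513511460507 [-0.52810808  0.84281232 -0.04417796] [-0.61034924  0.19039221  0.69595022  1.82482298 -0.13065422  1.1746726
  0.67054035]
```

```bash
python3 -m jog '[{"claw":0,"dx":0,"dy":0,"dz":0,"spin":6},{"claw":0,"dx":0,"dy":0,"dz":0,"spin":12},{"claw":0,"dx":0,"dy":0,"dz":0,"spin":18},{"claw":0,"dx":0,"dy":0,"dz":0,"spin":24},{"claw":0,"dx":0,"dy":0,"dz":0,"spin":30},{"claw":0,"dx":0,"dy":0,"dz":0,"spin":36},{"claw":0,"dx":0,"dy":0,"dz":0,"spin":42},{"claw":0,"dx":0,"dy":0,"dz":0,"spin":48},{"claw":0,"dx":0,"dy":0,"dz":0,"spin":54},{"claw":0,"dx":0,"dy":0,"dz":0,"spin":60},{"claw":0,"dx":0,"dy":0,"dz":0,"spin":66},{"claw":0,"dx":0,"dy":0,"dz":0,"spin":72},{"claw":0,"dx":0,"dy":0,"dz":0,"spin":78},{"claw":0,"dx":0,"dy":0,"dz":0,"spin":84},{"claw":0,"dx":0,"dy":0,"dz":0,"spin":90},{"claw":0,"dx":0,"dy":0,"dz":0,"spin":96},{"claw":0,"dx":0,"dy":0,"dz":0,"spin":100},{"claw":0,"dx":0,"dy":0,"dz":0,"spin":100}]'
python3 - <<'E'
from h import *
st=get_state();print(yawx(st),st['grip_width']*87,st['torque'],st['joint_positions'])
E
```

```text
time: 8.12
position: [0.5455, -0.0324, 0.1189]
tool_rot: [-3.084, -0.579, 0.015]
ft_force: [-14.5, 0.4, 14.9]
grip_width: 0.088
grip_force: 40.0
[ 21.25426098 -68.74835471] 7.647108234098109 [-0.02425321  3.22451252 -0.03211445] [-0.80522348  0.22827224  0.92831913  1.83091218 -0.19723396  1.18942779
 -1.01332109]
```

About 5 mm of side load has built up because the grip is off the key's axis. I'll release, turn back half a turn and regrip centred.

```bash
python3 -m jog '[{"claw":50,"dx":0,"dy":0,"dz":0,"spin":0},{"claw":50,"dx":0,"dy":0,"dz":0,"spin":0},{"claw":50,"dx":0,"dy":0,"dz":0,"spin":0},{"claw":50,"dx":0,"dy":0,"dz":0,"spin":0},{"claw":50,"dx":0,"dy":0,"dz":0,"spin":0},{"claw":50,"dx":0,"dy":0,"dz":0,"spin":0},{"claw":50,"dx":0,"dy":0,"dz":0,"spin":0},{"claw":50,"dx":0,"dy":0,"dz":0,"spin":-7},{"claw":50,"dx":0,"dy":0,"dz":0,"spin":-14},{"claw":50,"dx":0,"dy":0,"dz":0,"spin":-21},{"claw":50,"dx":0,"dy":0,"dz":0,"spin":-28},{"claw":50,"dx":0,"dy":0,"dz":0,"spin":-35},{"claw":50,"dx":0,"dy":0,"dz":0,"spin":-42},{"claw":50,"dx":0,"dy":0,"dz":0,"spin":-49},{"claw":50,"dx":0,"dy":0,"dz":0,"spin":-56},{"claw":50,"dx":0,"dy":0,"dz":0,"spin":-63},{"claw":50,"dx":0,"dy":0,"dz":0,"spin":-70},{"claw":50,"dx":0,"dy":0,"dz":0,"spin":-77},{"claw":50,"dx":0,"dy":0,"dz":0,"spin":-84},{"claw":50,"dx":0,"dy":0,"dz":0,"spin":-90}]'
python3 - <<'E'
from h import *
st=get_state();print(st['position'],yawx(st),st['grip_width']*87,st['torque'],st['joint_positions'][6])
E
```

```text
time: 9.78
position: [0.5501, -0.0326, 0.1188]
tool_rot: [1.765, 2.599, 0.0]
ft_force: [-0.3, 0.3, -0.4]
grip_width: 0.574
grip_force: 0.0
[ 0.5500527  -0.03260759  0.11883199] [111.62962253  21.62962279] 49.931555570162715 [-0.03074409 -0.01354061  0.03255392] 0.5076212506652884
```

```bash
python3 -m jog '[{"claw":50,"dx":0,"dy":0,"dz":0,"spin":-7},{"claw":50,"dx":0,"dy":0,"dz":0,"spin":-14},{"claw":50,"dx":0,"dy":0,"dz":0,"spin":-21},{"claw":50,"dx":0,"dy":0,"dz":0,"spin":-28},{"claw":50,"dx":0,"dy":0,"dz":0,"spin":-35},{"claw":50,"dx":0,"dy":0,"dz":0,"spin":-42},{"claw":50,"dx":0,"dy":0,"dz":0,"spin":-49},{"claw":50,"dx":0,"dy":0,"dz":0,"spin":-56},{"claw":50,"dx":0,"dy":0,"dz":0,"spin":-63},{"claw":50,"dx":0,"dy":0,"dz":0,"spin":-70},{"claw":50,"dx":0,"dy":0,"dz":0,"spin":-77},{"claw":50,"dx":0,"dy":0,"dz":0,"spin":-84},{"claw":50,"dx":0,"dy":0,"dz":0,"spin":-90},{"claw":50,"dx":0,"dy":0,"dz":0,"spin":-90},{"claw":50,"dx":0,"dy":0,"dz":0,"spin":-90}]'
python3 - <<'E'
from h import *
import pickle
st=get_state();print(st['position'],yawx(st),st['ft_force'],toshift([.548,-.0325,.118]),st['joint_positions'][6])
im=get_image('wrist');T=T_of(im,st)
C=cloud(im,T).reshape(-1,3);ok=im['depth'].reshape(-1)>0;c=im['frame'].reshape(-1,3).astype(int)
br=(c[:,0]-c[:,2]>40)
m=ok&br&(abs(C[:,2]-.166)<.006)&(np.hypot(C[:,0]-.55,C[:,1]+.033)<.03)
p=C[m][:,:2].astype(np.float32);print(m.sum(),p.mean(0),cv2.minAreaRect(p),np.degrees(np.arctan2(*np.linalg.svd(p-p.mean(0),full_matrices=False)[2][0][::-1])))
cv2.imwrite('pics/w2.png',cv2.resize(im['frame'][120:360,130:390,::-1],(650,600)))
E
```

```text
time: 11.03
position: [0.55, -0.0327, 0.1188]
tool_rot: [-0.575, 3.088, -0.0]
ft_force: [-1.3, 0.2, 0.5]
grip_width: 0.577
grip_force: 0.0
[ 0.55001432 -0.03267236  0.11879956] [-158.89079056  111.1092094 ] [-1.30279063  0.21095901  0.47179384] [1.8 0.9 0.8] 2.0359344338578302
601 [ 0.540796   -0.03586292] ((0.5418539047241211, -0.035373762249946594), (0.0234365276992321, 0.007573091425001621), 22.299392700195312) 20.916021
```

View pics/w2.png

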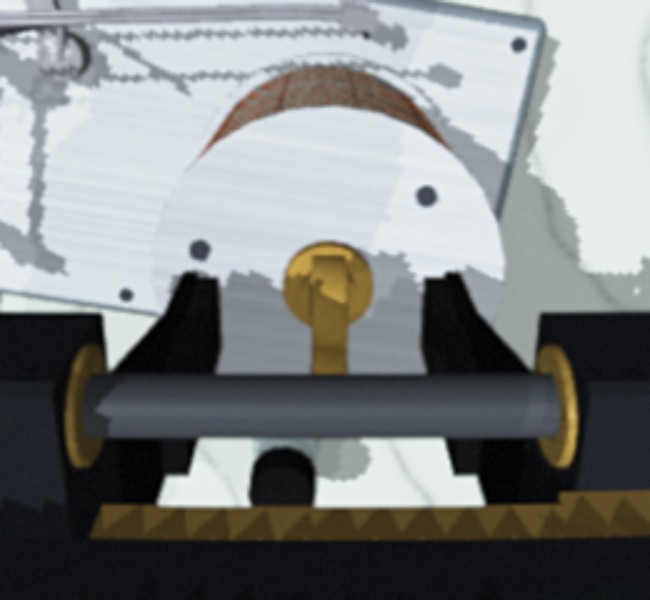

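Key wings stand at about 21° in line with the jaws, at (330,310) between the pads at x = 220 and 425. It's about 1 mm off centre, so I'll correct that and grip.

```bash
python3 -m jog '[{"claw":50,"dx":2.3,"dy":1,"dz":0,"spin":0},{"claw":0,"dx":2.3,"dy":1,"dz":0,"spin":0},{"claw":0,"dx":2.3,"dy":1,"dz":0,"spin":0},{"claw":0,"dx":2.3,"dy":1,"dz":0,"spin":0},{"claw":0,"dx":2.3,"dy":1,"dz":0,"spin":0},{"claw":0,"dx":2.3,"dy":1,"dz":0,"spin":0},{"claw":0,"dx":2.3,"dy":1,"dz":0,"spin":0},{"claw":0,"dx":2.3,"dy":1,"dz":0,"spin":0},{"claw":0,"dx":2.3,"dy":1,"dz":0,"spin":0},{"claw":0,"dx":2.3,"dy":1,"dz":0,"spin":0},{"claw":0,"dx":2.3,"dy":1,"dz":0,"spin":0}]' 40 && python3 -m jog '[{"claw":0,"dx":0,"dy":0,"dz":0,"spin":6},{"claw":0,"dx":0,"dy":0,"dz":0,"spin":12},{"claw":0,"dx":0,"dy":0,"dz":0,"spin":18},{"claw":0,"dx":0,"dy":0,"dz":0,"spin":24},{"claw":0,"dx":0,"dy":0,"dz":0,"spin":30},{"claw":0,"dx":0,"dy":0,"dz":0,"spin":36},{"claw":0,"dx":0,"dy":0,"dz":0,"spin":42},{"claw":0,"dx":0,"dy":0,"dz":0,"spin":48},{"claw":0,"dx":0,"dy":0,"dz":0,"spin":54},{"claw":0,"dx":0,"dy":0,"dz":0,"spin":60},{"claw":0,"dx":0,"dy":0,"dz":0,"spin":66},{"claw":0,"dx":0,"dy":0,"dz":0,"spin":72},{"claw":0,"dx":0,"dy":0,"dz":0,"spin":78},{"claw":0,"dx":0,"dy":0,"dz":0,"spin":84},{"claw":0,"dx":0,"dy":0,"dz":0,"spin":90},{"claw":0,"dx":0,"dy":0,"dz":0,"spin":96},{"claw":0,"dx":0,"dy":0,"dz":0,"spin":100},{"claw":0,"dx":0,"dy":0,"dz":0,"spin":100}]'
python3 - <<'E'
from h import *
st=get_state();print(yawx(st),st['grip_width']*87,st['torque'],st['joint_positions'])
E
```

```text
time: 12.0
position: [0.5472, -0.0318, 0.1188]
tool_rot: [0.581, -3.087, -0.001]
ft_force: [-1.0, 1.4, 1.3]
grip_width: 0.088
grip_force: 40.0
time: 13.5
position: [0.5477, -0.031, 0.1188]
tool_rot: [-1.993, -2.428, -0.002]
ft_force: [1.0, 4.6, -1.2]
grip_width: 0.091
grip_force: 40.0
[101.24851496  11.24845794] 7.889295536737866 [ 0.75548493 -0.02109561 -0.05633688] [-0.63797029  0.18759876  0.72203277  1.83115073 -0.13578513  1.171896
  0.32458859]
```

```bash
python3 -m jog '[{"claw":0,"dx":0,"dy":0,"dz":0,"spin":5},{"claw":0,"dx":0,"dy":0,"dz":0,"spin":10},{"claw":0,"dx":0,"dy":0,"dz":0,"spin":15},{"claw":0,"dx":0,"dy":0,"dz":0,"spin":20},{"claw":0,"dx":0,"dy":0,"dz":0,"spin":25},{"claw":0,"dx":0,"dy":0,"dz":0,"spin":30},{"claw":0,"dx":0,"dy":0,"dz":0,"spin":35},{"claw":0,"dx":0,"dy":0,"dz":0,"spin":40},{"claw":0,"dx":0,"dy":0,"dz":0,"spin":44},{"claw":0,"dx":0,"dy":0,"dz":0,"spin":48},{"claw":0,"dx":0,"dy":0,"dz":0,"spin":48},{"claw":0,"dx":0,"dy":0,"dz":0,"spin":48}]'
python3 - <<'E'
from h import *
st=get_state();print(yawx(st),st['grip_width']*87,st['torque'])
E
python3 -m jog '[{"claw":0,"dx":0,"dy":0,"dz":0,"spin":2},{"claw":0,"dx":0,"dy":0,"dz":0,"spin":4},{"claw":0,"dx":0,"dy":0,"dz":0,"spin":6},{"claw":0,"dx":0,"dy":0,"dz":0,"spin":8},{"claw":0,"dx":0,"dy":0,"dz":0,"spin":10},{"claw":0,"dx":0,"dy":0,"dz":0,"spin":10},{"claw":0,"dx":0,"dy":0,"dz":0,"spin":10}]'
python3 - <<'E'
from h import *
st=get_state();print(yawx(st),st['grip_width']*87,st['torque'])
E
```

```text
time: 14.5
position: [0.5482, -0.0312, 0.1189]
tool_rot: [-2.805, -1.414, -0.003]
ft_force: [2.2, 5.1, -2.0]
grip_width: 0.089
grip_force: 40.0
[ 53.51702999 -36.48302175] 7.769485364608409 [ 0.99654456 -0.47493827 -0.06718513]
time: 15.08
position: [0.5483, -0.0313, 0.1189]
tool_rot: [-2.917, -1.166, -0.003]
ft_force: [2.2, 4.9, -1.9]
grip_width: 0.09
grip_force: 40.0
[ 43.56126655 -46.43877674] 7.835143353407569 [ 0.89850309 -0.57245349  0.30001678]
```

```bash
python3 -m jog '[{"claw":0,"dx":0,"dy":0,"dz":0,"spin":2},{"claw":0,"dx":0,"dy":0,"dz":0,"spin":4},{"claw":0,"dx":0,"dy":0,"dz":0,"spin":6},{"claw":0,"dx":0,"dy":0,"dz":0,"spin":6},{"claw":0,"dx":0,"dy":0,"dz":0,"spin":6}]'
python3 - <<'E'
from h import *
st=get_state();print(yawx(st),st['grip_width']*87,st['torque'],st['joint_torque'].round(2))
E
```

```text
time: 15.5
position: [0.5482, -0.0314, 0.1189]
tool_rot: [2.974, 1.014, 0.002]
ft_force: [3.0, 4.8, -2.8]
grip_width: 0.1
grip_force: 41.6
[ 37.64324932 -52.35679891] 8.730669414223728 [ 0.83488119 -0.48223256  0.75523972] [  3.13 -29.41   8.25 -28.43   1.17   0.74  -0.77]
```

Moment is at 0.75 N m and the pads are being pried apart, so the key is on its hard stop. I'll release and rise.

```bash
python3 -m jog '[{"claw":60,"dx":0,"dy":0,"dz":0,"spin":-4},{"claw":60,"dx":0,"dy":0,"dz":0,"spin":-4},{"claw":60,"dx":0,"dy":0,"dz":0,"spin":-4},{"claw":60,"dx":0,"dy":0,"dz":0,"spin":-4},{"claw":60,"dx":0,"dy":0,"dz":0,"spin":-4},{"claw":60,"dx":0,"dy":0,"dz":0,"spin":-4},{"claw":60,"dx":0,"dy":0,"dz":0,"spin":-4},{"claw":60,"dx":0,"dy":0,"dz":0,"spin":-4},{"claw":60,"dx":0,"dy":0,"dz":-40,"spin":-4},{"claw":60,"dx":0,"dy":0,"dz":-80,"spin":-4},{"claw":60,"dx":0,"dy":0,"dz":-120,"spin":-4},{"claw":60,"dx":0,"dy":0,"dz":-130,"spin":-4},{"claw":60,"dx":0,"dy":0,"dz":-130,"spin":-4},{"claw":60,"dx":0,"dy":0,"dz":-130,"spin":-4}]'
python3 - <<'E'
from h import *
st=get_state();print(st['position'],yawx(st),st['ft_force'],st['joint_positions'][6])
im=get_image('wrist');T=T_of(im,st);C=cloud(im,T)
cv2.imwrite('pics/w3.png',cv2.resize(im['frame'][...,::-1],(768,576)))
Cf=C.reshape(-1,3);ok=im['depth'].reshape(-1)>0
m=ok&(abs(Cf[:,2]-.166)<.006)&(np.hypot(Cf[:,0]-.548,Cf[:,1]+.032)<.03)
p=Cf[m][:,:2].astype(np.float32);print('key',m.sum(),cv2.minAreaRect(p))
im2=get_image('top');T2=T_of(im2,st);C2=cloud(im2,T2).reshape(-1,3)
for n,Q in(('wrist',Cf),('top',C2)):
    m=(abs(Q[:,2]-.094)<.005)&(np.hypot(Q[:,0]-.4606,Q[:,1]+.193)<.03);print(n,m.sum(),Q[m].mean(0))
y=.2;c=np.array([.5482,-.0318])-.075*np.array([-np.sin(y),np.cos(y)])
Rz=lambda a:np.array([[np.cos(a),-np.sin(a)],[np.sin(a),np.cos(a)]])
piv=c+Rz(y)@[-.033,-.03];print('center',c,'pivot',piv)
for v in (0,.15,.5,1.0):
    a=np.pi+.5-v+y;print(v,piv+.095*np.array([np.cos(a),np.sin(a)]))
E
```

```text
time: 16.67
position: [0.5476, -0.0324, 0.2489]
tool_rot: [-2.94, -1.108, -0.001]
ft_force: [-0.4, 0.5, 0.5]
grip_width: 0.684
grip_force: 0.0
[ 0.54760516 -0.03236364  0.2488806 ] [ 41.2904389  -48.70956457] [-0.4139064   0.54820418  0.48230543] -0.7660573444262381
key 291 ((0.5484842658042908, -0.03201980143785477), (0.03669673576951027, 0.007990379817783833), 44.357574462890625)
wrist 95 [ 0.46133678 -0.19669118  0.09561097]
top 23 [ 0.46153004 -0.19505548  0.09565914]
center [ 0.5631002  -0.10530499] pivot [ 0.53671808 -0.14126308]
0 [ 0.46405807 -0.20246376]
0.15 [ 0.45572825 -0.19091837]
0.5 [ 0.44361176 -0.16013667]
1.0 [ 0.44596112 -0.11318866]
```

View pics/w3.png

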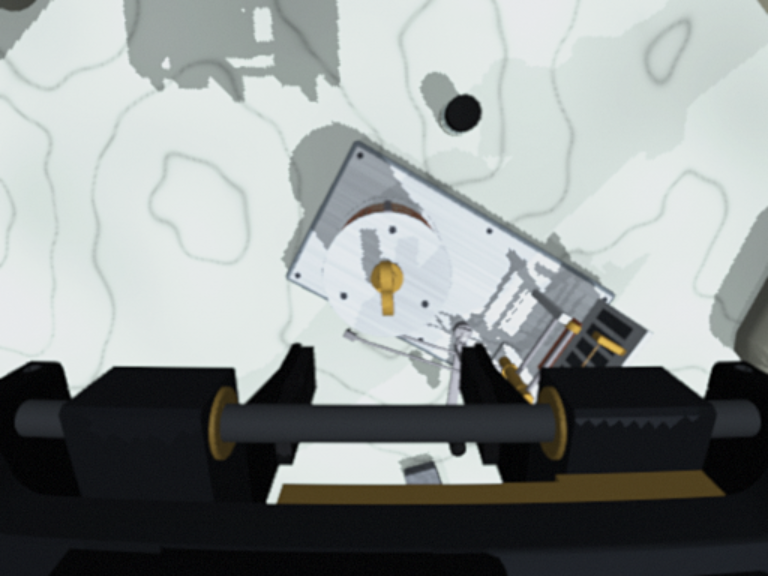

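The wrist view shows the key (387,285) at world angle 44°, i.e. value ≈ 11.99, fully tight. The lever handle (457,447) is still at the lifted side, measured at (0.461,-0.196), v≈0.08. Next I'll go over the handle with the jaws along its chord (100°).

```bash
python3 - <<'E'
from h import *
st=get_state();print(toshift([.4613,-.196,.249]),yawx(st))
E
```

```text
[-172.    66.8   -1.6] [ 41.29084586 -48.70935767]
```

```bash
python3 -m jog '[{"claw":50,"dx":-30,"dy":12,"dz":0,"spin":-7},{"claw":50,"dx":-60,"dy":23,"dz":0,"spin":-14},{"claw":50,"dx":-90,"dy":35,"dz":0,"spin":-21},{"claw":50,"dx":-120,"dy":46,"dz":0,"spin":-28},{"claw":50,"dx":-150,"dy":58,"dz":0,"spin":-35},{"claw":50,"dx":-172,"dy":67,"dz":0,"spin":-42},{"claw":50,"dx":-172,"dy":67,"dz":0,"spin":-49},{"claw":50,"dx":-172,"dy":67,"dz":0,"spin":-56},{"claw":50,"dx":-172,"dy":67,"dz":0,"spin":-63},{"claw":50,"dx":-172,"dy":67,"dz":0,"spin":-70},{"claw":50,"dx":-172,"dy":67,"dz":0,"spin":-77},{"claw":50,"dx":-172,"dy":67,"dz":0,"spin":-84},{"claw":50,"dx":-172,"dy":67,"dz":0,"spin":-91},{"claw":50,"dx":-172,"dy":67,"dz":0,"spin":-98},{"claw":50,"dx":-172,"dy":67,"dz":0,"spin":-105},{"claw":50,"dx":-172,"dy":67,"dz":0,"spin":-112},{"claw":50,"dx":-172,"dy":67,"dz":0,"spin":-119},{"claw":50,"dx":-172,"dy":67,"dz":0,"spin":-126},{"claw":50,"dx":-172,"dy":67,"dz":0,"spin":-133},{"claw":50,"dx":-172,"dy":67,"dz":0,"spin":-140}]' 5 && python3 -m jog '[{"claw":50,"dx":0,"dy":0,"dz":0,"spin":-7},{"claw":50,"dx":0,"dy":0,"dz":0,"spin":-9},{"claw":50,"dx":0,"dy":0,"dz":0,"spin":-9},{"claw":50,"dx":0,"dy":0,"dz":0,"spin":-9}]'
python3 - <<'E'
from h import *
st=get_state();print(yawx(st),st['joint_positions'].round(2),toshift([.4613,-.196,.050]))
im=get_image('wrist');T=T_of(im,st);Q=cloud(im,T).reshape(-1,3)
m=(abs(Q[:,2]-.094)<.005)&(np.hypot(Q[:,0]-.4606,Q[:,1]+.193)<.03);print(m.sum(),Q[m].mean(0))
cv2.imwrite('pics/w4.png',cv2.resize(im['frame'][...,::-1],(768,576)))
E
```

```text
time: 18.43
position: [0.4614, -0.1959, 0.2472]
tool_rot: [0.045, -3.138, 0.0]
ft_force: [0.6, -0.4, 0.7]
grip_width: 0.575
grip_force: 0.0
time: 18.77
position: [0.4617, -0.1959, 0.2477]
tool_rot: [0.28, -3.127, -0.0]
ft_force: [0.3, 0.1, 0.1]
grip_width: 0.575
grip_force: 0.0
[-169.78032338  100.21963059] [-0.85 -0.12  1.14  1.76  0.11  1.43  2.02] [ 0.000e+00 -1.000e-01  1.977e+02]
138 [ 0.45973081 -0.19869541  0.095827  ]
```

View pics/w4.png

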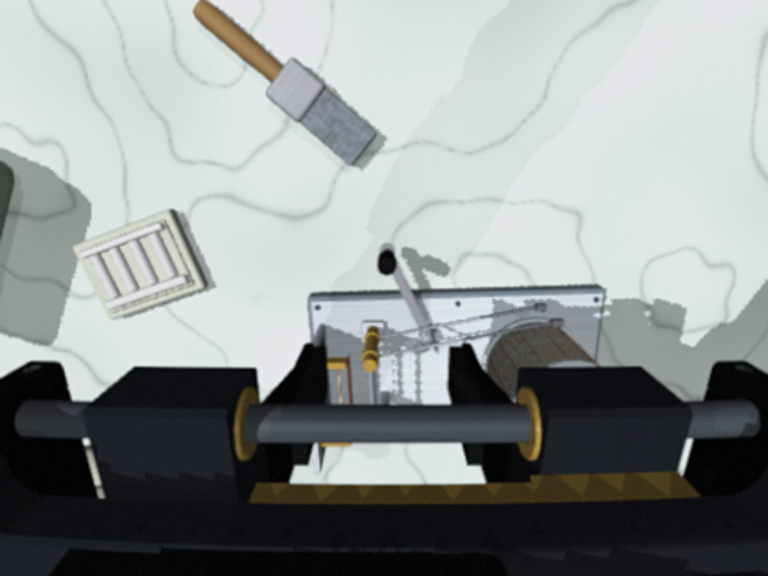

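The handle is at (387,262), clear of the arms and under the jaws' path. Descending around it.

```bash
python3 -m jog '[{"claw":50,"dx":1,"dy":-1,"dz":35,"spin":0},{"claw":50,"dx":1,"dy":-1,"dz":70,"spin":0},{"claw":50,"dx":1,"dy":-1,"dz":105,"spin":0},{"claw":50,"dx":1,"dy":-1,"dz":135,"spin":0},{"claw":50,"dx":1,"dy":-1,"dz":155,"spin":0},{"claw":50,"dx":1,"dy":-1,"dz":175,"spin":0},{"claw":50,"dx":1,"dy":-1,"dz":195,"spin":0},{"claw":50,"dx":1,"dy":-1,"dz":195,"spin":0},{"claw":28,"dx":1,"dy":-1,"dz":195,"spin":0},{"claw":28,"dx":1,"dy":-1,"dz":195,"spin":0},{"claw":28,"dx":1,"dy":-1,"dz":195,"spin":0},{"claw":28,"dx":1,"dy":-1,"dz":195,"spin":0},{"claw":28,"dx":1,"dy":-1,"dz":195,"spin":0}]' 5
python3 - <<'E'
from h import *
st=get_state();print(yawx(st),st['joint_positions'].round(2),st['grip_width']*87)
im=get_image('wrist')
im2=get_image('scene')
cv2.imwrite('pics/w5.png',np.hstack([cv2.resize(im['frame'][150:330,160:340],(400,400)),cv2.resize(im2['frame'][190:310,140:260],(400,400))])[...,::-1])
piv=np.array([.5367,-.1413])
for v in (.08,.25,.4,.55,.7,.85,1.0,1.05):
    a=np.pi+.7-v;p=piv+.094*np.array([np.cos(a),np.sin(a)]);print(v,p.round(4),toshift([*p,st['position'][2]]))
E
```

```text
time: 19.9
position: [0.4625, -0.1974, 0.0548]
tool_rot: [-0.282, 3.127, 0.001]
ft_force: [0.2, 0.4, -0.5]
grip_width: 0.348
grip_force: 0.0
[-169.70229912  100.29771775] [-0.67  0.24  1.13  2.01 -0.25  1.04  2.34] 30.277579475302623
0.08 [ 0.4602 -0.1959] [ 1.7  1.7 -0.4]
0.25 [ 0.4521 -0.1822] [ 7.2 16.7 -0.4]
0.4 [ 0.4469 -0.1691] [ 9.9 30.5 -0.4]
0.55 [ 0.4438 -0.1553] [10.6 44.6 -0.4]
0.7 [ 0.4427 -0.1413] [ 9.1 58.6 -0.4]
0.85 [ 0.4438 -0.1273] [ 5.6 72.2 -0.4]
1.0 [ 0.4469 -0.1135] [ 0.  85.2 -0.3]
1.05 [ 0.4484 -0.1091] [-2.3 89.3 -0.3]
```

View pics/w5.png

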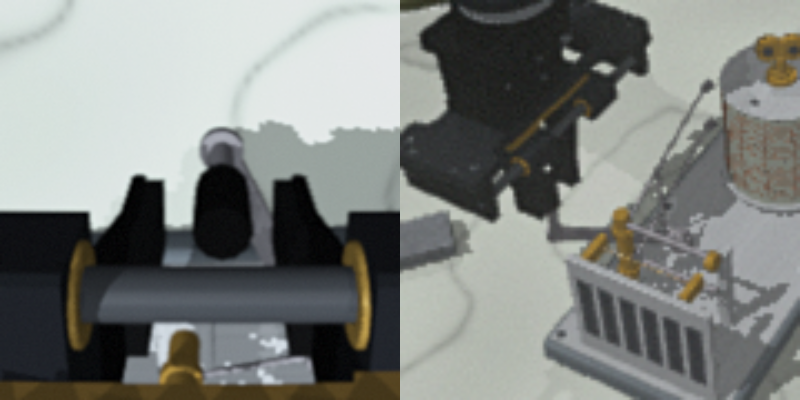

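The handle stands centred between the jaws: left crop at (222,210), pads at x = 163 and 275. The right crop shows the key and arms clear. Now I'll swing it gently along the arc.

```bash
python3 -m jog '[{"claw":22,"dx":1,"dy":2,"dz":0,"spin":0},{"claw":22,"dx":2,"dy":4,"dz":0,"spin":0},{"claw":22,"dx":4,"dy":8,"dz":0,"spin":0},{"claw":22,"dx":5,"dy":12,"dz":0,"spin":0},{"claw":22,"dx":7,"dy":16,"dz":0,"spin":0},{"claw":22,"dx":8,"dy":20,"dz":0,"spin":0},{"claw":22,"dx":9,"dy":24,"dz":0,"spin":0},{"claw":22,"dx":10,"dy":28,"dz":0,"spin":0},{"claw":22,"dx":10,"dy":32,"dz":0,"spin":0},{"claw":22,"dx":11,"dy":36,"dz":0,"spin":0},{"claw":22,"dx":11,"dy":40,"dz":0,"spin":0},{"claw":22,"dx":11,"dy":44,"dz":0,"spin":0},{"claw":22,"dx":10,"dy":48,"dz":0,"spin":0},{"claw":22,"dx":10,"dy":52,"dz":0,"spin":0},{"claw":22,"dx":9,"dy":56,"dz":0,"spin":0},{"claw":22,"dx":9,"dy":60,"dz":0,"spin":0}]'
python3 - <<'E'
from h import *
st=get_state();print(yawx(st),st['joint_positions'].round(2),st['grip_width']*87,toshift([.4469,-.1135,.0545]))
im=get_image('top');Q=cloud(im,T_of(im,st)).reshape(-1,3)
E
```

```text
time: 21.33
position: [0.4424, -0.1395, 0.0539]
tool_rot: [-0.282, 3.128, -0.0]
ft_force: [1.0, -0.3, -0.5]
grip_width: 0.254
grip_force: 0.5
[-169.70962624  100.2903681 ] [-0.85  0.07  1.15  2.1  -0.08  1.02  2.09] 22.11046316219102 [-9.1 24.8 -0.6]
```

```bash
python3 -m jog '[{"claw":22,"dx":-1,"dy":4,"dz":0,"spin":0},{"claw":22,"dx":-2,"dy":8,"dz":0,"spin":0},{"claw":22,"dx":-4,"dy":12,"dz":0,"spin":0},{"claw":22,"dx":-5,"dy":16,"dz":0,"spin":0},{"claw":22,"dx":-7,"dy":20,"dz":0,"spin":0},{"claw":22,"dx":-8,"dy":23,"dz":0,"spin":0},{"claw":22,"dx":-9,"dy":26,"dz":0,"spin":0},{"claw":22,"dx":-10,"dy":28,"dz":0,"spin":0},{"claw":22,"dx":-11,"dy":30,"dz":0,"spin":0},{"claw":22,"dx":-11,"dy":31,"dz":0,"spin":0},{"claw":22,"dx":-11,"dy":31,"dz":0,"spin":0}]'
python3 - <<'E'
from h import *
st=get_state();print(st['joint_positions'].round(2),st['grip_width']*87,st['grip_force'])
E
```

```text
time: 22.3
position: [0.447, -0.1103, 0.0538]
tool_rot: [0.28, -3.129, 0.006]
ft_force: [-0.1, -7.1, -0.3]
grip_width: 0.254
grip_force: 3.5
[-0.9   0.05  1.13  2.11 -0.05  1.01  2.  ] 22.130286443914827 3.507143184542656
```

There is 7 N against the push, so the lever is at its stop. One small nudge to confirm, then I'll ease off, open and rise.

```bash
python3 -m jog '[{"claw":22,"dx":-0.5,"dy":1.5,"dz":0,"spin":0},{"claw":22,"dx":-0.5,"dy":1.5,"dz":0,"spin":0},{"claw":22,"dx":-0.5,"dy":1.5,"dz":0,"spin":0}]'
python3 -m jog '[{"claw":30,"dx":0,"dy":-3,"dz":0,"spin":0},{"claw":50,"dx":0,"dy":-3,"dz":0,"spin":0},{"claw":50,"dx":0,"dy":-3,"dz":0,"spin":0},{"claw":50,"dx":0,"dy":-3,"dz":0,"spin":0},{"claw":50,"dx":0,"dy":-3,"dz":0,"spin":0},{"claw":50,"dx":0,"dy":-3,"dz":0,"spin":0},{"claw":50,"dx":0,"dy":-3,"dz":-20,"spin":0},{"claw":50,"dx":0,"dy":-3,"dz":-50,"spin":0},{"claw":50,"dx":0,"dy":-3,"dz":-90,"spin":0},{"claw":50,"dx":0,"dy":-3,"dz":-130,"spin":0},{"claw":50,"dx":0,"dy":-3,"dz":-170,"spin":0},{"claw":50,"dx":0,"dy":-3,"dz":-200,"spin":0},{"claw":50,"dx":0,"dy":-3,"dz":-200,"spin":0},{"claw":50,"dx":0,"dy":-3,"dz":-200,"spin":0}]'
python3 - <<'E'
from h import *
st=get_state()
piv=np.array([.5367,-.1413])
for n in('wrist','top','scene'):
    im=get_image(n);Q=cloud(im,T_of(im,st)).reshape(-1,3);c=im['frame'].reshape(-1,3).astype(int)
    m=(abs(Q[:,2]-.094)<.005)&(np.hypot(Q[:,0]-.447,Q[:,1]+.117)<.05)
    if n=='scene': m=(abs(Q[:,2]-.08)<.018)&(c.sum(1)<150)&(np.hypot(Q[:,0]-.447,Q[:,1]+.117)<.05)
    if m.sum(): q=np.median(Q[m],0);d=q[:2]-piv;print(n,m.sum(),q,np.hypot(*d),(np.pi+.7-np.arctan2(d[1],d[0]))%(2*np.pi))
    if n=='wrist': w=im
cv2.imwrite('pics/w6.png',cv2.resize(w['frame'][...,::-1],(768,576)))
E
```

```text
time: 22.55
position: [0.447, -0.1101, 0.0538]
tool_rot: [0.278, -3.128, 0.008]
ft_force: [-1.8, -10.3, -2.5]
grip_width: 0.256
grip_force: 4.9
time: 23.72
position: [0.4492, -0.1089, 0.2553]
tool_rot: [-0.281, 3.125, 0.001]
ft_force: [-0.6, 0.4, -0.0]
grip_width: 0.578
grip_force: 0.0
wrist 123 [ 0.44551338 -0.11520533  0.09593137] 0.09484688281874759 0.9787188431171474
top 2 [ 0.44581671 -0.10717528  0.09595568] 0.09707866846740991 1.0591900759560025
scene 22 [ 0.45103987 -0.11500568  0.08680492] 0.08960496297509014 0.99783071259959
```

View pics/w6.png

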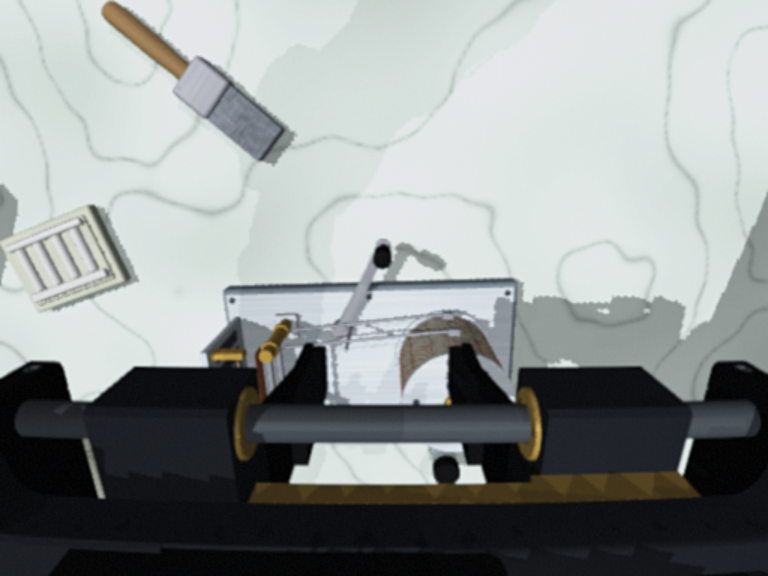

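The lever handle (382,255) is over on the drum's side at v≈0.98–1.0. The pen tips (≈(455,320)) lie on the drum, and the gripper stands clear of everything. Handing in.

```bash
python3 -c "
from bench import *
print(close_job())"
```

```text
the job is handed in; nothing more can be done
None
```

The clock is wound to its hard stop (key measured at about 11.99 rad), the pen lever was then eased to its stop (about 1.0 rad) with the pens on the chart, and the job was handed in at about 24 s; no verdict was shown.

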